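# Seat a square-ended pin in a V-block against its back stop

### The arm

A 6-joint arm with a two-finger parallel gripper is mounted at the origin on a cart in front of the work surface, level with it; the furniture and walls round the work are solid. World frame = base frame: x ahead of the robot, y to its left, z up, the work surface at z = 0. Lengths are in m, angles in rad, forces in N, time in s.
With the tool pointing down it reaches from about 0.35 to 0.975 m from the base axis. Payload 4.9 kg.
Tool frame: the origin (TCP) lies at the very end of the fingers, on their centre line; the grasp point (between the pads) lies behind it (manip.pinch_z is the y of the grasp point in the tool frame, in m); y points along the fingers, x is the direction in which the jaws open and shut, and the axes are right-handed (so a half turn about y gives the same grasp; the last joint's range is limited). The gripper opens to 85 mm and grips with 20 to 120 N. Pads are 22 mm wide; open, the fingers measure 114 mm over their backs; the gripper's body (76 mm by 85 mm) begins 54 mm behind the grasp point. The pads swing forward as they close: fully open they stand 13 mm farther back than shut.
Start: joints at [-1.467, 0.053, 1.613, -0, 1.476, -0.119], TCP at [0.138, -0.61, 0.197] pointing down, gripper open.
Joint ranges: [-3.01, 3.01], [-1.01, 2.22], [0.06, 2.58], [-1.02, 4.17], [0.09, 2.62], [-3.14, 3.14]. Speed limits (rad/s): [2.57, 2.57, 3.14, 3.14, 3.14, 3.14].

### API

Orientations are given as a unit quaternion [w, x, y, z].
In Python, from plant import manip gives the robot as it stands.
- The arm moves only by the tool drive_tool, never from a script. Its argument "motion" is a list of rows, each a list of 3 entries, a list of its own where there are three numbers: the shift along the tool's x, y, z in units of 25 mm (1.0 is 25 mm), then the turn, a rotation vector about the tool's x, y, z in units of 5 degrees (1.0 is 5 degrees), then the closure, from -1 (fully open) to 1 (shut). A call has 1 to 12 rows; each row shifts and turns the commanded pose from where the row before left it, along the tool's axes as they then stand; what a row does not reach is not made up. A row lasts 1/10 s, in which the tool goes at most 50 mm and 8.59 degrees, less where a joint would pass 70% of its speed; a pose out of reach is approached as far as the arm can. A call is refused whole if a number of a shift passes 1 or a number of a turn 1, either way. A call with a gripper value outside its range is refused whole. The fingers move at their own pace and stop on an object; the grip force is fixed at half the most. Time passes only in rows, so rows that do not move let the fingers close. It gives the time, the measured TCP pose, the force and the opening at its end, in the units of the state.
- manip.state(): the state, without advancing time (a new reading comes with each control period).
- manip.grab_frame(name): name is "scene" or "side" or "wrist"; returns a dict with "img" (420x560x3 uint8, blue, green, red), "range_z" (420x560 float32, m along the optical axis (not along the pixel's ray), 0 where there is no reading), "camera_matrix" (3x3 intrinsics, pixels), "k1" (the pictures are not rectified: a ray, as slopes to the right and down, at radius r is drawn at 1 + k1 r^2 times it, then the intrinsics apply), "world_from_camera" (4x4, takes a point from camera to world coordinates); the wrist camera has in their place "T_tool_cam" (4x4, takes a point from camera to tool coordinates, whose origin is the TCP and whose axes are the tool frame's). Camera axes: x right, y down, z forward; pixel columns grow to the right and rows downward; lengths in m; the calibration is good to about 2 mm. A picture is of the moment at which its call begins: read the wrist's pose just before it.
- manip.job_done(): hands the job in, once; it reports no verdict.
The state is a dict: "time": time; "joint_pos": joint angles; "joint_vel": joint speeds; "joint_efforts": joint torques, N m; "tool_pos": TCP position; "tool_rot": TCP orientation; "contact_force": force on the tool from outside, world axes, zero at the start; "ft_torque": the same for the moment, N m; "gripper_width": opening from 0.0 (shut) to 1.0 (fully open).
Only numpy, scipy, OpenCV 4.12 (cv2) and the standard library are available. Lean on these libraries where they do the work, as an engineer would, in place of code of your own. Each camera call takes 0.05 s, during which the arm holds its last target. There are 200 camera calls.

### The job

Take the longer of the two square-ended steel pins and lay it in the groove of the V-block fixture, round shank towards the back stop and square head overhanging in front. Then push it along under the sprung shoe until it lies fully down on both flanks with its nose home against the back stop, hold it there with a firm steady push of about 10 N on the stop for half a second, never over 20 N, and let go, leaving it seated. Do not shift the stop's setting or disturb the other things.

Things in the scene. Friction and masses are not known exactly. Their poses are not given: they have to be found in the camera images.
- pin_centre (a point): The long steel pin, 148 mm long, 0.15 to 0.29 kg, lying on the table: round shank, diameter 20 mm, 126 mm long, nose chamfered, then a square head. The point is on its axis half-way along, 10 mm above the table as it lies. x runs along the pin from head to nose. Centre of mass within 3 mm of this point.
- pin_head (a point): Centre of the long pin's square head, 20x20 mm, 22 mm long, drilled, in line with the shank; 63 mm behind pin_centre (same axes); the flat rear face is 11 mm behind this point. On the table two of its faces are upright.
- pin_tip (a point): Centre of the pin's flat nose, 74 mm from the pin's centre along its x axis (same axes).
- pin: The long pin as a whole; origin on its underside, 10 mm below pin_centre as it lies at the start.
- groove (a point): V-block fixture fixed to the table: dark block with a 90-degree V groove open upwards, on a base plate 12 mm thick from x = -55 to +130 mm, 100 mm wide. The point is on the axis a seated pin takes, 55 mm above the table; x runs level along the groove to the stop, z up. The flanks run from x = -48 to +50 mm and rise to 2 mm above the axis, where the V is 32 mm wide.
- block_front (a point): The groove axis at the block's front face, where the pin enters; groove axes, 48 mm before the groove point. The square head does not fit into the V and stays in front of this face (by 2 to 20 mm when home). Before it is under the shoe, the pin balances in the V on its own only if its nose is 75 mm or more past this face (it meets the shoe at 88 mm).
- shoe_rest (a point): Underside of the sprung brass shoe (a cylinder of radius 8 mm across the groove) at rest, 45 mm beyond the groove point, 8 mm above the axis: 2 mm lower than the top of a seated pin. The nose meets it about 5 mm earlier, lifts it under a push of a few N; then it presses the pin down with 2.5 N. Sliding drag is a few N in all.
- bridge (a point): Middle of the top of the bridge that carries the shoe: 20 mm long along the groove, 96 mm wide, top 103 mm above the table; the shoe's knob above it reaches 132 mm.
- stop_rail (a point): Middle of the base rails behind the block that carry the back stop, at the height of the groove axis, 58 mm beyond the groove point; groove axes. The stop's flat round face (diameter 16 mm, square to the axis) is set anywhere from 0 to 18 mm beyond this point, differently each time and not measured: find it by feel. The stop is rigid but held by friction only; over about 25 N it slips.
- flank_left: The groove's flank on the +y side, a ground 45-degree face, with the fixture's axes; origin under the groove point, at table height.
- flank_right: The flank on the -y side; origin likewise.
- short_pin_centre (a point): the shorter, otherwise alike square-ended pin, 92 mm long (70 mm round shank, 22 mm square head); not wanted. This is its centre. Bystander.
- die_a_mid (a point): small block-shaped die set, about 33x56x62 mm, standing; point 20 mm above its underside. Bystander.
- micrometer_mid (a point): micrometer lying flat, 32x112x15 mm; point 20 mm above its underside. Bystander.
- oil_bottle_mid (a point): small bottle 37x36x120 mm, standing; point 20 mm above its underside. Bystander.
- cup_ferrules_mid (a point): grey round parts cup, diameter 73, 34 mm high; point 20 mm above its underside. Bystander.
Things that resemble listed ones, but are neither listed nor needed, are in the scene too. Leave any purple look-alike of the pin alone.

How it is judged:
By the outcome, as a careful person would: the job done as asked, in the order asked, and still so for the second after the job is handed in, with the robot touching nothing.
It also fails if it takes over 69 s, if anything falls off the work surface, if the arm or the gripper's body presses on something with over 40 N, if the wrist force passes 120 N, or if a joint passes its speed limit or range.

## Working session

There is one attempt and no reset: what is moved stays moved. The work goes in short steps, Python scripts to look and compute and a tool call to move; the robot and the scene stay as the last step left them, time stands still between calls to the robot, and variables do not carry over. Pictures are saved under pics/ and viewed, about 8 in all and at most 12, crops included, and the job is handed in when it is done.

Besides the shell and the picture viewer there is one more tool, called after "Request:" by a JSON object that holds its "api" and its "payload", one argument or row to a line. drive_tool: Moves the arm, as the interface text tells. Its arguments: {"type":"object","properties":{"motion":{"type":"array","items":{"type":"array"}}},"required":["motion"]}

```bash
ls; mkdir -p pics; cat > h.py <<'E'
import numpy as np,cv2
from scipy.spatial.transform import Rotation as R
from plant import manip
def pose(s=None):
    s=s or manip.state(); T=np.eye(4); q=s["tool_rot"]; T[:3,:3]=R.from_quat([q[1],q[2],q[3],q[0]]).as_matrix(); T[:3,3]=s["tool_pos"]; return T
def grab(name,fn=None):
    T=pose(); f=manip.grab_frame(name)
    f["W"]=T@np.array(f["T_tool_cam"]) if name=="wrist" else np.array(f["world_from_camera"])
    if fn: cv2.imwrite("pics/"+fn+".png",f["img"]); np.savez("pics/"+fn+".npz",**{k:f[k] for k in("img","range_z","camera_matrix","k1","W")})
    return f
def load(fn): return dict(np.load("pics/"+fn+".npz"))
def rays(f,uv):
    uv=np.asarray(uv,float).reshape(-1,1,2)
    # forward model: d=(1+k1 r^2) u
    p=cv2.undistortPointsIter(uv,np.array(f["camera_matrix"],float),np.array([float(f["k1"]),0,0,0]),None,None,(3,100,1e-10)).reshape(-1,2)
    return np.c_[p,np.ones(len(p))]
def plane(f,uv,z):
    d=rays(f,uv)@f["W"][:3,:3].T; o=f["W"][:3,3]; return o+d*((z-o[2])/d[:,2])[:,None]
def cloud(f):
    h,w=f["range_z"].shape; u,v=np.meshgrid(np.arange(w),np.arange(h))
    r=rays(f,np.c_[u.ravel(),v.ravel()])*f["range_z"].reshape(-1,1)
    return (r@f["W"][:3,:3].T+f["W"][:3,3]).reshape(h,w,3)
E
python3 - <<'E'
from h import *
a=grab("scene","scene0");b=grab("side","side0")
print(manip.pinch_z,manip.state());print(a["W"],b["W"],a["k1"],a["camera_matrix"])
E
```

```text
pics
-0.0187 {'time': 0.1, 'joint_pos': array([-1.46699944e+00,  5.33115684e-02,  1.61413811e+00, -2.95997860e-05,
        1.47603603e+00, -1.18991093e-01]), 'joint_vel': array([-0.00108569, -0.00139425, -0.00306989, -0.00109983, -0.00258229,
       -0.00061393]), 'joint_efforts': array([ 1.14647355e-03, -3.94905102e+01, -3.71360850e+01, -1.37909123e-05,
        3.98686665e-03, -8.08191658e-06]), 'tool_pos': array([ 0.1380243 , -0.60892123,  0.19558429]), 'tool_rot': array([ 0.55295284, -0.55201377,  0.44179527, -0.44084112]), 'contact_force': array([ 0.87497394, -0.2246108 ,  0.69561932]), 'ft_torque': array([-0.03248804, -0.02708713,  0.03522708]), 'gripper_width': 0.9989628152076206}
[[-0.78055762 -0.36404124  0.50813756  0.02036367]
 [-0.62475775  0.48060422 -0.61538389  0.64895095]
 [-0.02018794 -0.79780547 -0.60257687  0.71387548]
 [ 0.          0.          0.          1.        ]] [[ 0.99132704 -0.06735278  0.11284639  0.38737603]
 [-0.13050382 -0.40341872  0.90566113 -1.20362902]
 [-0.01547445 -0.91253325 -0.40870968  0.66418866]
 [ 0.          0.          0.          1.        ]] 0.030224605678624512 [[432.75048795   0.         279.73462715]
 [  0.         432.75048795 209.52583672]
 [  0.           0.           1.        ]]
```

View pics/scene0.png

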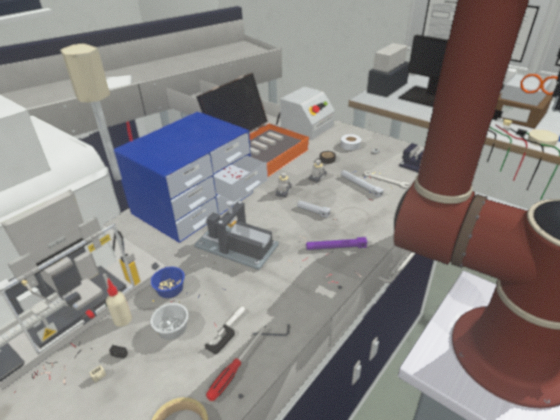

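View pics/side0.png

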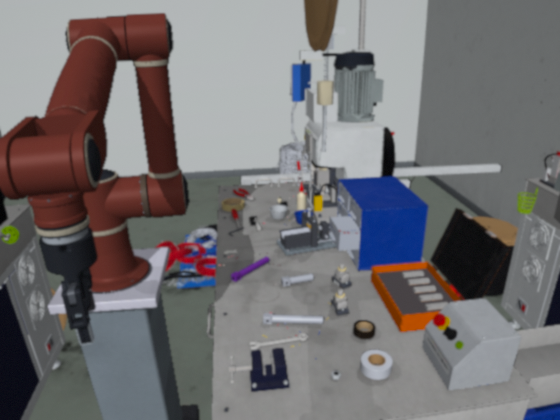

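Scene picture: fixture at about (238,235). Pin candidates are steel (362,182), steel (313,208), purple look-alike (337,243) and the spanner (388,178). In the side view the two steel pins are at (293,320) and (297,281). I'll measure lengths to choose.

```bash
python3 - <<'E'
from h import *
for n,pts in(("scene0",[(343,174),(382,191),(298,205),(329,212),(307,245),(366,242)]),("side0",[(264,320),(322,320),(281,282),(312,279)])):
    f=load(n); print(n,plane(f,pts,0.01).round(3).tolist())
a=load("scene0");b=load("side0")
def big(f,x0,y0,w,h,s):return cv2.resize(f["img"][y0:y0+h,x0:x0+w],None,fx=s,fy=s,interpolation=cv2.INTER_CUBIC)
im=np.vstack([np.hstack([big(a,290,150,130,75,3),big(b,240,265,130,75,3)]),np.hstack([big(a,190,190,130,100,3),big(b,250,190,130,100,3)])])
cv2.imwrite("pics/c1.png",im);print(im.shape)
for n,f in(("sc",a),("si",b)):
    C=cloud(f); m=(C[...,2]>.04)&(C[...,2]<.14)&(C[...,0]>.35)&(C[...,0]<.85)&(f["range_z"]>0)
    print(n,(f["range_z"]>0).mean())
E
```

```text
scene0 [[0.573, -0.323, 0.01], [0.437, -0.313, 0.01], [0.587, -0.116, 0.01], [0.502, -0.141, 0.01], [0.472, 0.002, 0.01], [0.364, -0.094, 0.01]]
side0 [[0.438, -0.312, 0.01], [0.579, -0.334, 0.01], [0.501, -0.141, 0.01], [0.59, -0.139, 0.01]]
(525, 780, 3)
sc 0.996016156462585
si 0.7750552721088435
```

View pics/c1.png

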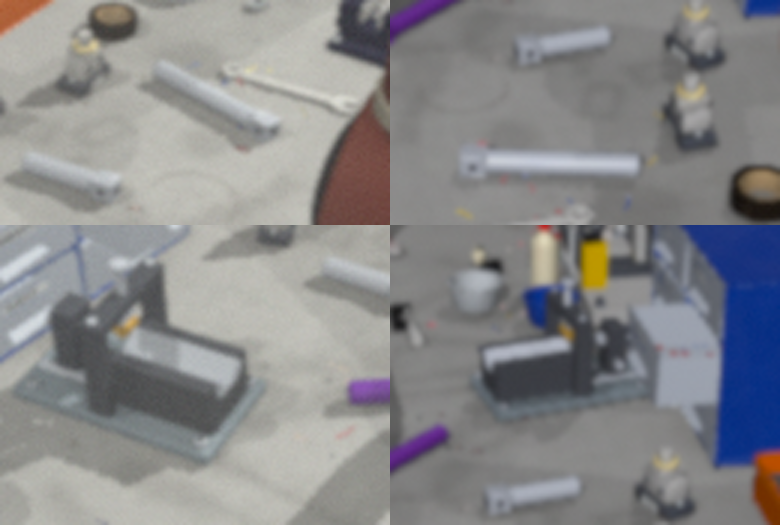

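Crop confirms: the long pin's head is at scene (375,190) / side (265,320) and its nose at (343,174) / (322,320), about 141 mm measured. The shorter steel pin is about 88 mm. The fixture groove opens towards the robot, with the bridge and stop towards the blue cabinet.

```bash
python3 - <<'E'
from h import *
np.set_printoptions(precision=4,suppress=True)
for n in("scene0","side0"):
    f=load(n);C=cloud(f)
    reg=(C[...,0]>.4)&(C[...,0]<.85)&(C[...,1]>-.1)&(C[...,1]<.3)&(f["range_z"]>0)
    box=(slice(190,290),slice(185,290)) if n=="scene0" else (slice(190,255),slice(270,345))
    k=np.zeros(reg.shape,bool);k[box]=1
    for lo,hi in((.008,.017),(.051,.061),(.097,.108)):
        m=reg&k&(C[...,2]>lo)&(C[...,2]<hi)
        P=C[m][:,:2].astype(np.float32)
        print(n,lo,len(P),cv2.minAreaRect(P) if len(P)>5 else "",P.min(0) if len(P) else"",P.max(0)if len(P) else "")
T=pose();print(T)
f=grab("wrist","w0");print(f["T_tool_cam"],f["camera_matrix"][0])
E
```

```text
scene0 0.008 849 ((0.6665316224098206, 0.07798178493976593), (0.21179701387882233, 0.30977073311805725), 56.47049331665039) [ 0.5157 -0.0958] [0.7973 0.1669]
scene0 0.051 688 ((0.6377232074737549, 0.0857960656285286), (0.22248801589012146, 0.13207165896892548), 0.10375924408435822) [0.5264 0.0199] [0.749 0.152]
scene0 0.097 355 ((0.670785665512085, 0.08580784499645233), (0.13358168303966522, 0.13143788278102875), 0.5580439567565918) [0.6034 0.0201] [0.7377 0.151 ]
side0 0.008 391 ((0.616658627986908, 0.1615140438079834), (0.2785680890083313, 0.19270387291908264), 83.61581420898438) [0.5154 0.0302] [0.7248 0.2944]
side0 0.051 270 ((0.6298789978027344, 0.09331315010786057), (0.19938702881336212, 0.09250001609325409), 10.93700885772705) [0.5273 0.0477] [0.7357 0.1379]
side0 0.097 197 ((0.6572446227073669, 0.05331340432167053), (0.28233274817466736, 0.13993877172470093), 75.699462890625) [ 0.6056 -0.0986] [0.7599 0.1736]
[[ 0.221  -0.0002  0.9753  0.138 ]
 [-0.9753  0.0019  0.221  -0.6089]
 [-0.0019 -1.      0.0002  0.1956]
 [ 0.      0.      0.      1.    ]]
[[ 1.     -0.0006  0.0004 -0.0008]
 [-0.0006 -0.2642  0.9645 -0.1788]
 [-0.0005 -0.9645 -0.2642  0.0672]
 [ 0.      0.      0.      1.    ]] [348.0569   0.     272.7317]
```

Request:
{"api": "drive_tool", "payload": {
  "motion": [
    [[-0.4,0.1,0.83],[0,0,0],-1],
    [[-0.4,0.1,0.83],[0,0,0],-1],
    [[-0.4,0.1,0.83],[0,0,0],-1],
    [[-0.4,0.1,0.83],[0,0,0],-1],
    [[-0.4,0.1,0.83],[0,0,0],-1],
    [[-0.4,0.1,0.83],[0,0,0],-1],
    [[-0.4,0.1,0.83],[0,0,0],-1],
    [[-0.4,0.1,0.83],[0,0,0],-1],
    [[-0.4,0.1,0.83],[0,0,0],-1],
    [[-0.4,0.1,0.83],[0,0,0],-1],
    [[-0.4,0.1,0.83],[0,0,0],-1],
    [[-0.4,0.1,0.83],[0,0,0],-1]
  ]
}}

```text
time: 1.35
tool_pos: [0.355, -0.4366, 0.1662]
tool_rot: [0.553, -0.552, 0.442, -0.441]
contact_force: [-1.0, -0.4, 0.7]
gripper_width: 0.998
```

Request:
{"api": "drive_tool", "payload": {
  "motion": [
    [[-0.4,0.1,0.83],[0,0,0],-1],
    [[-0.4,0.1,0.83],[0,0,0],-1],
    [[-0.4,0.1,0.83],[0,0,0],-1],
    [[-0.4,0.1,0.83],[0,0,0],-1],
    [[-0.4,0.1,0.83],[0,0,0],-1],
    [[-0.4,0.1,0.83],[0,0,0],-1],
    [[-0.4,0.1,0.83],[0,0,0],-1],
    [[0,0,0],[0,0.95,0],-1],
    [[0,0,0],[0,0.95,0],-1],
    [[0,0,0],[0,0.95,0],-1],
    [[0,0,0],[0,0.95,0],-1],
    [[0,0,0],[0,0,0],-1]
  ]
}}

```text
time: 2.55
tool_pos: [0.4804, -0.3369, 0.1488]
tool_rot: [0.472, -0.472, 0.527, -0.526]
contact_force: [-0.5, -0.1, 0.4]
gripper_width: 1.001
```

```bash
python3 - <<'E'
from h import *
np.set_printoptions(precision=4,suppress=True)
f=grab("wrist","w1");print(pose())
E
```

```text
[[-0.1069 -0.0005  0.9943  0.4804]
 [-0.9943  0.0005 -0.1069 -0.3369]
 [-0.0004 -1.     -0.0006  0.1488]
 [ 0.      0.      0.      1.    ]]
```

View pics/w1.png

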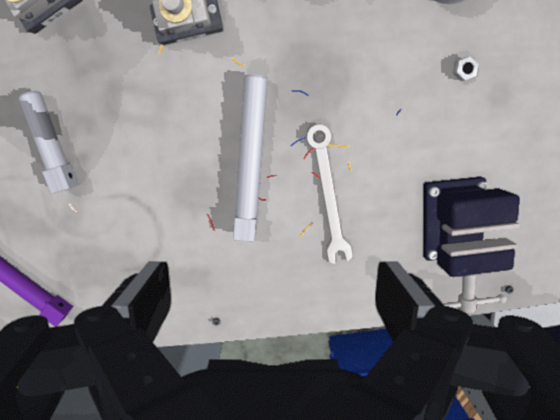

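Wrist view: the long pin runs from its head at (245,230) to its nose at (257,78). The short pin is at (48,140), the purple one at (30,290) and the spanner at (330,195). Measuring the long pin's axis.

```bash
python3 - <<'E'
from h import *
np.set_printoptions(precision=4,suppress=True)
f=load("w1");C=cloud(f)
k=np.zeros(C.shape[:2],bool);k[60:255,215:285]=1
m=k&(C[...,2]>.006)&(C[...,2]<.03)
P=C[m];print(len(P),P[:,2].max(), np.median(P[:,2]))
hsv=cv2.cvtColor(f["img"],cv2.COLOR_BGR2HSV); g=(hsv[...,1]>8)*0
print(cv2.minAreaRect(P[:,:2].astype(np.float32)))
Q=C[k&(C[...,2]>.014)&(C[...,2]<.03)]
c=Q[:,:2].mean(0);u=np.linalg.svd(Q[:,:2]-c,full_matrices=False)[2][0];u*=np.sign(u[0])
t=(Q[:,:2]-c)@u;n=np.array([-u[1],u[0]]);s=(Q[:,:2]-c)@n
print("c",c,"u",u,np.degrees(np.arctan2(u[1],u[0])),"t",t.min(),t.max(),"len",np.ptp(t),"s",np.percentile(s,[1,99]))
for a in np.arange(t.min(),t.max(),.012):
    q=(t>=a)&(t<a+.012);print(round(a-t.min(),3),np.median(s[q]).round(4),np.ptp(s[q]).round(4),Q[q][:,2].max().round(4))
head=c+u*(t.min()+.011);print("head",head,"nose",c+u*t.max())
T=pose();v=np.r_[head,0.01]-T[:3,3];print("tool delta to head (mm)",T[:3,:3].T@v*1000)
print("px-plane rear/nose",plane(f,[(245,240)],.01),plane(f,[(257,76)],.01))
E
```

```text
3649 0.023775117821183633 0.020519951259950875
((0.5077332854270935, -0.31743597984313965), (0.020226014778017998, 0.1482708901166916), 78.9071273803711)
c [ 0.5108 -0.3184] u [ 0.9805 -0.1964] -11.328749381511152 t -0.07737261765528566 0.07092214574694623 len 0.1482947634022319 s [-0.0093  0.0098]
0.0 0.0001 0.0201 0.0235
0.012 0.0001 0.0199 0.0232
0.024 -0.0003 0.0195 0.0233
0.036 -0.0004 0.0192 0.0231
0.048 -0.0002 0.0194 0.0234
0.06 -0.0 0.0195 0.0229
0.072 -0.0001 0.0191 0.0238
0.084 -0.0001 0.0195 0.0235
0.096 0.0001 0.0194 0.0238
0.108 0.0001 0.0194 0.0233
0.12 -0.0002 0.0195 0.0232
0.132 -0.0001 0.0187 0.0233
0.144 -0.0005 0.018 0.0226
head [ 0.4457 -0.3054] nose [ 0.5804 -0.3324]
tool delta to head (mm) [-27.5954 138.8374 -37.7932]
px-plane rear/nose [[ 0.4318 -0.3036  0.01  ]] [[ 0.5803 -0.3333  0.01  ]]
```

Request:
{"api": "drive_tool", "payload": {
  "motion": [
    [[0,0,0],[0,0.52,0],-1],
    [[0,0,0],[0,0.52,0],-1],
    [[-0.24,0.9,-0.4],[0,0,0],-1],
    [[-0.24,0.9,-0.4],[0,0,0],-1],
    [[-0.24,0.9,-0.4],[0,0,0],-1],
    [[-0.24,0.9,-0.4],[0,0,0],-1],
    [[0,0.7,0],[0,0,0],-1],
    [[0,0.6,0],[0,0,0],-1],
    [[0,0.4,0],[0,0,0],-1],
    [[0,0.3,0],[0,0,0],-1],
    [[0,0.2,0],[0,0,0],-1],
    [[0,0,0],[0,0,0],-1]
  ]
}}

```text
time: 3.8
tool_pos: [0.4461, -0.3057, 0.0039]
tool_rot: [0.448, -0.448, 0.547, -0.547]
contact_force: [0.3, -0.2, -0.2]
gripper_width: 1.002
```

Request:
{"api": "drive_tool", "payload": {
  "motion": [
    [[0,0,0],[0,0,0],0.3],
    [[0,0,0],[0,0,0],1],
    [[0,0,0],[0,0,0],1],
    [[0,0,0],[0,0,0],1],
    [[0,0,0],[0,0,0],1],
    [[0,0,0],[0,0,0],1],
    [[0,0,0],[0,0,0],1],
    [[0,0,0],[0,0,0],1],
    [[0,-0.2,0],[0,0,0],1],
    [[0,-0.4,0],[0,0,0],1],
    [[0,-0.6,0],[0,0,0],1],
    [[0,0,0],[0,0,0],1]
  ]
}}

```text
time: 5.0
tool_pos: [0.4482, -0.3074, 0.0379]
tool_rot: [-0.448, 0.447, -0.545, 0.549]
contact_force: [0.5, -0.3, 0.9]
gripper_width: -0.002
```

Closed on nothing; looking.

```bash
python3 - <<'E'
from h import *
np.set_printoptions(precision=4,suppress=True)
f=grab("wrist","w2");print(pose())
E
```

```text
[[-0.1983  0.0033  0.9801  0.4475]
 [-0.9801 -0.003  -0.1983 -0.3069]
 [ 0.0023 -1.      0.0038  0.0367]
 [ 0.      0.      0.      1.    ]]
```

View pics/w2.png

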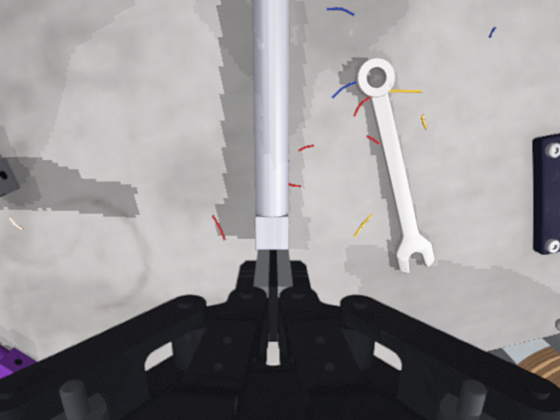

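The fingers closed just behind the head: its rear face is at (272,249) and the shoulder at (272,216). Re-measuring.

```bash
python3 - <<'E'
from h import *
np.set_printoptions(precision=4,suppress=True)
f=load("w2");T=pose()
print("top rear/shoulder",plane(f,[(272,249),(272,216)],.02), "z10",plane(f,[(272,249)],.01))
C=cloud(f);k=np.zeros(C.shape[:2],bool);k[0:250,230:310]=1
Q=C[k&(C[...,2]>.008)&(C[...,2]<.03)];c=Q[:,:2].mean(0);u=np.linalg.svd(Q[:,:2]-c,full_matrices=False)[2][0];u*=np.sign(u[0]);t=(Q[:,:2]-c)@u
print(np.degrees(np.arctan2(u[1],u[0])),"rear",c+u*t.min(),Q[:,2].max())
for r in(210,220,235,245,248,252,256,262):print(r,C[r,272])
h=c+u*(t.min()+.011);print(T[:3,:3].T@(np.r_[h,.01]-T[:3,3])*1000)
E
```

```text
top rear/shoulder [[ 0.4362 -0.3038  0.02  ]
 [ 0.4566 -0.3079  0.02  ]] z10 [[ 0.4323 -0.303   0.01  ]]
-11.312527354683397 rear [ 0.4365 -0.3033] 0.023890572297616125
210 [ 0.4606 -0.3087  0.0215]
220 [ 0.4548 -0.3075  0.022 ]
235 [ 0.4457 -0.3057  0.022 ]
245 [ 0.4394 -0.3044  0.0215]
248 [ 0.4375 -0.304   0.0217]
252 [ 0.4587 -0.3082  0.0811]
256 [ 0.4588 -0.3083  0.0857]
262 [ 0.4593 -0.3083  0.0927]
[-1.4032 26.6458 -0.5848]
```

Request:
{"api": "drive_tool", "payload": {
  "motion": [
    [[-0.03,0,0],[0,0,0],-1],
    [[0,0,0],[0,0,0],-1],
    [[0,0,0],[0,0,0],-1],
    [[0,0,0],[0,0,0],-1],
    [[0,0,0],[0,0,0],-1],
    [[0,0.5,0],[0,0,0],-1],
    [[0,0.5,0],[0,0,0],-1],
    [[0,0.2,0],[0,0,0],-1],
    [[0,0,0],[0,0,0],-1]
  ]
}}

```text
time: 5.95
tool_pos: [0.4451, -0.3039, 0.0021]
tool_rot: [0.447, -0.448, 0.549, -0.546]
contact_force: [-0.6, 0.3, -0.3]
gripper_width: 0.998
```

Request:
{"api": "drive_tool", "payload": {
  "motion": [
    [[0,0,0],[0,0,0],1],
    [[0,0,0],[0,0,0],1],
    [[0,0,0],[0,0,0],1]
  ]
}}

```text
time: 6.25
tool_pos: [0.4467, -0.3053, 0.0048]
tool_rot: [-0.448, 0.448, -0.547, 0.548]
contact_force: [0.1, 0.4, -0.0]
gripper_width: 0.514
```

Request:
{"api": "drive_tool", "payload": {
  "motion": [
    [[0,0,0],[0,0,0],1],
    [[0,0,0],[0,0,0],1]
  ]
}}

```text
time: 6.45
tool_pos: [0.4465, -0.3051, 0.0045]
tool_rot: [-0.448, 0.448, -0.547, 0.548]
contact_force: [0.4, -0.2, 0.2]
gripper_width: 0.14
```

Request:
{"api": "drive_tool", "payload": {
  "motion": [
    [[0,0,0],[0,0,0],1],
    [[0,0,0],[0,0,0],1],
    [[0,0,0],[0,0,0],1]
  ]
}}

```text
time: 6.75
tool_pos: [0.4463, -0.3049, 0.0042]
tool_rot: [0.448, -0.448, 0.547, -0.547]
contact_force: [0.2, -0.6, 0.3]
gripper_width: 0.001
```

```bash
python3 - <<'E'
from h import *
np.set_printoptions(precision=4,suppress=True)
f=grab("wrist","w3");s=grab("side","s3")
K=np.array(f["camera_matrix"],float)
def proj(f,p):
    c=np.linalg.inv(f["W"])@np.r_[p,1];return cv2.projectPoints(c[None,:3],np.zeros(3),np.zeros(3),np.array(f["camera_matrix"],float),np.array([float(f["k1"]),0,0,0]))[0].ravel()
T=pose();print(T[:3,3],manip.state()["gripper_width"],proj(f,T[:3,3]),proj(s,T[:3,3]))
a=cv2.resize(f["img"][150:330,170:380],(630,540),interpolation=cv2.INTER_CUBIC)
u,v=proj(s,T[:3,3]).astype(int)
cv2.imwrite("pics/c3.png",a)
cv2.imwrite("pics/c3s.png",cv2.resize(s["img"][v-60:v+30,u-40:u+80],(720,540),interpolation=cv2.INTER_CUBIC))
E
```

```text
[ 0.4463 -0.3049  0.0042] -0.0013031316918352745 [274.1964 239.8973] [267.1807 319.8347]
```

View pics/c3s.png

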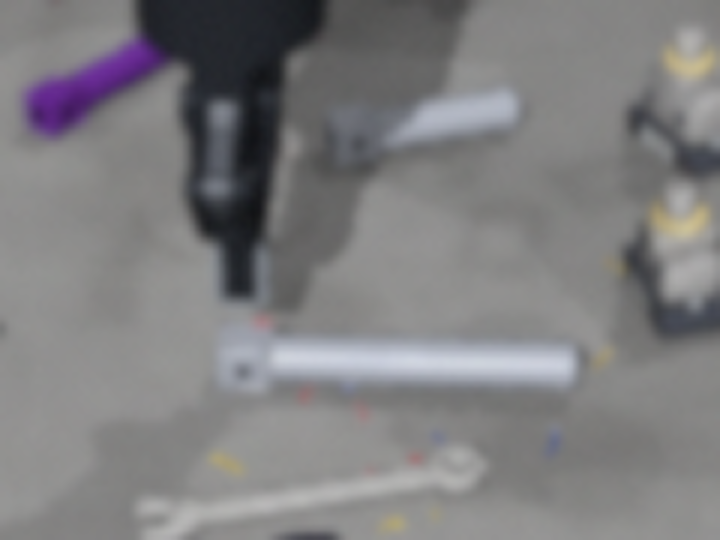

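The side crop shows the fingers shut above the head: their tip is at crop (240,298), while the reported TCP projects to (240,365). I'll check the tip height with depth.

```bash
python3 - <<'E'
from h import *
np.set_printoptions(precision=4,suppress=True)
s=load("s3");C=cloud(s)
for v in range(298,326,2): print(v,C[v,267],s["img"][v,267])
f=load("w3");C=cloud(f);T=pose();Ti=np.linalg.inv(T)
m=f["range_z"]>0
P=(C.reshape(-1,3)-T[:3,3])@T[:3,:3]
q=(abs(P[:,0])<.015)&(abs(P[:,2])<.02)&(P[:,1]<0.0)
print("finger pts tool frame y:",np.percentile(P[q][:,1],[50,90,99,100]) if q.any() else 0)
print([C[r,274].round(4).tolist() for r in range(225,262,4)])
E
```

```text
298 [ 0.446  -0.3376  0.0905] [36 31 29]
300 [ 0.447  -0.3195  0.0729] [41 36 33]
302 [ 0.4468 -0.3185  0.0665] [43 39 35]
304 [ 0.4466 -0.3191  0.0612] [45 39 36]
306 [ 0.4465 -0.3173  0.0541] [44 39 35]
308 [ 0.4464 -0.3158  0.0473] [84 79 76]
310 [ 0.4498 -0.2608  0.0029] [143 141 139]
312 [ 0.4491 -0.269   0.0024] [154 150 150]
314 [ 0.4465 -0.3049  0.0219] [169 159 155]
316 [ 0.4457 -0.313   0.0217] [179 168 164]
318 [ 0.4453 -0.317   0.0186] [183 173 168]
320 [ 0.4453 -0.3133  0.0099] [137 128 124]
322 [ 0.4449 -0.3154  0.0054] [155 146 142]
324 [ 0.3874 -1.2036  0.6642] [147 143 143]
finger pts tool frame y: [-0.1121 -0.0513 -0.0146 -0.0081]
[[0.4602, -0.3075, 0.0212], [0.4582, -0.3071, 0.0214], [0.4564, -0.3068, 0.0221], [0.4545, -0.3064, 0.0223], [0.4521, -0.3059, 0.0216], [0.4498, -0.3054, 0.0208], [0.4567, -0.3067, 0.0435], [0.4572, -0.3068, 0.0492], [0.457, -0.3068, 0.0529], [0.4568, -0.3067, 0.0563]]
```

The real fingertips sit at z≈0.043 with the TCP reported at 0.004. So the fingers end about 40 mm short of the stated TCP, and both cameras agree. I'll go down by that amount, watching force.

Request:
{"api": "drive_tool", "payload": {
  "motion": [
    [[0,0,0],[0,0,0],-1],
    [[0,0,0],[0,0,0],-1],
    [[0,0,0],[0,0,0],-1],
    [[0,0,0],[0,0,0],-1],
    [[0,0,0],[0,0,0],-1],
    [[0,0.4,0],[0,0,0],-1],
    [[0,0.4,0],[0,0,0],-1],
    [[0,0.2,0],[0,0,0],-1],
    [[0,0,0],[0,0,0],-1]
  ]
}}

```text
time: 7.75
tool_pos: [0.4452, -0.3039, -0.0226]
tool_rot: [0.448, -0.448, 0.549, -0.546]
contact_force: [1.0, 0.1, 0.3]
gripper_width: 0.999
```

Request:
{"api": "drive_tool", "payload": {
  "motion": [
    [[0,0.2,0],[0,0,0],-1],
    [[0,0.2,0],[0,0,0],-1],
    [[0,0.15,0],[0,0,0],-1],
    [[0,0,0],[0,0,0],-1]
  ]
}}

```text
time: 8.15
tool_pos: [0.4459, -0.3045, -0.0353]
tool_rot: [0.448, -0.448, 0.548, -0.547]
contact_force: [0.1, 0.1, 0.3]
gripper_width: 0.998
```

Request:
{"api": "drive_tool", "payload": {
  "motion": [
    [[0,0,0],[0,0,0],0.4],
    [[0,0,0],[0,0,0],0.4],
    [[0,0,0],[0,0,0],0.4],
    [[0,0,0],[0,0,0],0.4],
    [[0,0,0],[0,0,0],1],
    [[0,0,0],[0,0,0],1],
    [[0,0,0],[0,0,0],1],
    [[0,0,0],[0,0,0],1]
  ]
}}

```text
time: 8.95
tool_pos: [0.4466, -0.3052, -0.0341]
tool_rot: [-0.448, 0.448, -0.547, 0.548]
contact_force: [-0.4, -1.1, 3.5]
gripper_width: 0.224
```

Request:
{"api": "drive_tool", "payload": {
  "motion": [
    [[0,-0.2,0],[0,0,0],1],
    [[0,-0.4,0],[0,0,0],1],
    [[0,-0.6,0],[0,0,0],1],
    [[0,-0.7,0],[0,0,0],1],
    [[0,-0.7,0],[0,0,0],1],
    [[0,-0.7,0],[0,0,0],1],
    [[0,-0.7,0],[0,0,0],1],
    [[0,-0.4,0],[0,0,0],1],
    [[0,-0.2,0],[0,0,0],1],
    [[0,0,0],[0,0,0],1]
  ]
}}

```text
time: 9.95
tool_pos: [0.4466, -0.3052, 0.0813]
tool_rot: [-0.448, 0.448, -0.547, 0.548]
contact_force: [0.4, 0.2, -2.6]
gripper_width: 0.218
```

```bash
cat > pinm.py <<'E'
from h import *
def pinaxis(f,T):
    """held pin axis in tool frame from wrist depth"""
    C=cloud(f);P=(C.reshape(-1,3)-T[:3,3])@T[:3,:3]
    v=f["range_z"].ravel()>0
    q=v&(abs(P[:,0])<.02)&(P[:,1]<-.02)&(P[:,1]>-.06)&(P[:,2]>.013)&(P[:,2]<.16)
    return P[q]
E
python3 - <<'E'
from pinm import *
np.set_printoptions(precision=4,suppress=True)
T=pose();f=grab("wrist","w4");print(T,manip.state()["contact_force"])
P=pinaxis(f,T);print(len(P),P[:,2].max())
for a in np.arange(.013,.15,.015):
    q=P[(P[:,2]>=a)&(P[:,2]<a+.015)]
    if len(q)>5: print(a.round(3),len(q),"mid x",(q[:,0].min()+q[:,0].max())/2,np.ptp(q[:,0]),"top y",np.percentile(q[:,1],2))
s=load("scene0")
E
```

```text
[[-0.1982  0.001   0.9802  0.4466]
 [-0.9802 -0.0009 -0.1982 -0.3052]
 [ 0.0007 -1.      0.0011  0.0813]
 [ 0.      0.      0.      1.    ]] [-0.2812  0.6356 -2.6717]
13643 0.1057602129899034
0.013 1818 mid x -0.0009243027794656796 0.020038802409389024 top y -0.05641057261483452
0.028 1987 mid x -0.0006928169566668427 0.01984899574656253 top y -0.0563454247090598
0.043 2172 mid x -0.0007159102060198992 0.020058732673191127 top y -0.056414000859578775
0.058 2342 mid x -0.0006004297459071559 0.020011095345975893 top y -0.05634984395192499
0.073 2503 mid x -0.0005698555803960795 0.020184573603370816 top y -0.0562104348962781
0.088 2637 mid x -0.00034891093513995334 0.02007667868069763 top y -0.056181700188074384
0.103 184 mid x -0.0002459530673288137 0.019689504660111726 top y -0.055525053488990686
```

```bash
python3 - <<'E'
from h import *
np.set_printoptions(precision=4,suppress=True)
f=load("scene0")
print(plane(f,[(261,246),(271.7,232)],.057)); print(plane(f,[(260,267.7),(278,242),(196,245.7)],.012))
T=pose();print(T[:3,3])
E
```

```text
[[0.5224 0.111  0.057 ]
 [0.5345 0.0582 0.057 ]]
[[0.5103 0.1317 0.012 ]
 [0.5332 0.0377 0.012 ]
 [0.6835 0.1694 0.012 ]]
[ 0.4461 -0.3048  0.0803]
```

```bash
python3 - <<'E'
from h import *
np.set_printoptions(precision=3,suppress=True)
f=load("side0");C=cloud(f)
for p in[(345,228),(355,222),(335,222),(340,238),(345,190),(350,200),(365,235),(380,185),(343,275)]:print(p,C[p[1],p[0]])
f=load("scene0");C=cloud(f)
for p in[(218,178),(240,172),(262,175),(245,160),(225,200)]:print(p,C[p[1],p[0]])
E
```

```text
(345, 228) [0.728 0.034 0.082]
(355, 222) [ 0.736 -0.046  0.137]
(335, 222) [0.695 0.035 0.105]
(340, 238) [ 0.68  -0.091  0.11 ]
(345, 190) [0.738 0.09  0.19 ]
(350, 200) [0.738 0.024 0.181]
(365, 235) [ 0.752 -0.1    0.119]
(380, 185) [0.856 0.092 0.2  ]
(343, 275) [ 0.672 -0.172  0.035]
(218, 178) [ 0.788 -0.018  0.07 ]
(240, 172) [ 0.762 -0.078  0.069]
(262, 175) [ 0.676 -0.075  0.094]
(245, 160) [ 0.751 -0.091  0.106]
(225, 200) [0.733 0.015 0.039]
```

Request:
{"api": "drive_tool", "payload": {
  "motion": [
    [[-0.3,-0.8,0],[0,0,0],1],
    [[-0.6,-0.8,0],[0,0,0],1],
    [[-0.8,-0.8,0.05],[0,0,0],1],
    [[-0.85,-0.8,0.05],[0,0,0],1],
    [[-0.85,0,0.05],[0,0,0],1],
    [[-0.85,0,0.05],[0,0,0],1],
    [[-0.85,0,0.05],[0,0,0],1],
    [[-0.85,0,0.05],[0,0,0],1],
    [[-0.85,0,0.05],[0,0,0],1],
    [[-0.85,0,0.05],[0,0,0],1],
    [[-0.85,0,0.05],[0,0,0],1],
    [[-0.85,0,0.05],[0,0,0],1]
  ]
}}

```text
time: 11.2
tool_pos: [0.5042, -0.0771, 0.1589]
tool_rot: [0.447, -0.448, 0.548, -0.546]
contact_force: [0.9, -0.1, -3.0]
gripper_width: 0.218
```

Request:
{"api": "drive_tool", "payload": {
  "motion": [
    [[-0.85,0,0],[0,0,0],1],
    [[-0.85,0,0],[0,0,0],1],
    [[-0.85,0,0],[0,0,0],1],
    [[-0.6,0,0],[0,0,0],1],
    [[-0.3,0,0],[0,0,0],1],
    [[0,0,0],[0,-0.7,0],1],
    [[0,0,0],[0,-1,0],1],
    [[0,0,0],[0,-1,0],1],
    [[0,0,0],[0,-1,0],1],
    [[0,0,0],[0,-0.8,0],1],
    [[0,0,0],[0,-0.4,0],1],
    [[0,0,0],[0,0,0],1]
  ]
}}

```text
time: 12.4
tool_pos: [0.5218, 0.0058, 0.16]
tool_rot: [-0.553, 0.554, -0.44, 0.44]
contact_force: [0.5, 0.0, -3.2]
gripper_width: 0.215
```

```bash
python3 - <<'E'
from h import *
np.set_printoptions(precision=4,suppress=True)
f=grab("wrist","w5");print(pose())
E
```

```text
[[ 0.2248 -0.0008  0.9744  0.5218]
 [-0.9744 -0.0002  0.2248  0.0058]
 [ 0.0001 -1.     -0.0008  0.16  ]
 [ 0.      0.      0.      1.    ]]
```

View pics/w5.png

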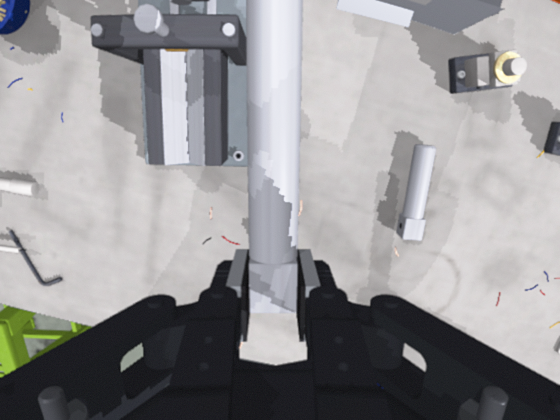

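The wrist view shows the block front at row ~163 (cols 147–227), the V between cols ~162 and 206, and the bridge at rows 15–48. The pin is held straight in the jaws. Fitting the flanks from depth.

```bash
cat > groove.py <<'E'
from h import *
def fit(f,T,rows=(60,160),cols=(140,235)):
    C=cloud(f);k=np.zeros(C.shape[:2],bool);k[rows[0]:rows[1],cols[0]:cols[1]]=1
    G=cv2.GaussianBlur(f["range_z"],(0,0),1)
    N=np.cross(np.gradient(C,axis=1),np.gradient(C,axis=0));N/=np.linalg.norm(N,axis=2,keepdims=True)+1e-12;N*=np.sign(N[...,2:3])
    z=C[...,2];k&=(z>.04)&(z<.062)
    out={}
    t0=T[:3,0]  # tool x = -y side
    s=(C-T[:3,3])@t0; w=(C-T[:3,3])@T[:3,2]
    return C[k],s[k],w[k],z[k],N[k]@t0
E
python3 - <<'E'
from groove import *
np.set_printoptions(precision=4,suppress=True)
f=load("w5");T=pose()
P,s,w,z,n=fit(f,T)
print(len(P),w.min(),w.max(),s.min(),s.max())
for a in np.arange(-.11,-.03,.004):
    q=(s>=a)&(s<a+.004)
    if q.sum()>5:print(round(a,3),q.sum(),np.median(z[q]).round(4),z[q].std().round(4),"n",np.median(n[q]).round(2))
# front face: w edge of block top per column band
for lo,hi in((-.10,-.085),(-.06,-.05),(-.09,-.05)):
    q=(s>lo)&(s<hi)&(z>.05);print("front w",np.percentile(w[q],[0.5,2]) if q.any() else 0)
C=cloud(f);print([C[r,220].round(4).tolist() for r in range(152,172,2)]);print([C[r,154].round(4).tolist() for r in range(152,172,2)])
E
```

```text
7825 0.029701525138919924 0.11108536298507025 -0.10898580205233256 -0.03151012415097738
-0.106 8 0.0576 0.0003 n -0.93
-0.102 385 0.0585 0.0007 n -0.25
-0.098 499 0.0586 0.0007 n -0.0
-0.094 495 0.0586 0.0007 n 0.03
-0.09 572 0.0582 0.0011 n 0.31
-0.086 634 0.055 0.0016 n 0.61
-0.082 623 0.0509 0.0016 n 0.63
-0.078 601 0.047 0.0016 n 0.6
-0.074 508 0.0436 0.0012 n 0.28
-0.07 372 0.0458 0.0015 n -0.66
-0.066 381 0.0499 0.0014 n -0.66
-0.062 387 0.0539 0.0014 n -0.68
-0.058 438 0.0577 0.0012 n -0.5
-0.054 510 0.0586 0.0007 n 0.0
-0.05 504 0.0586 0.0007 n 0.01
-0.046 557 0.0585 0.0036 n 0.06
-0.042 348 0.0527 0.0061 n 0.96
front w [0.0319 0.033 ]
front w [0.0317 0.0332]
front w [0.0316 0.0327]
[[0.5484, 0.056, 0.059], [0.5469, 0.0557, 0.0592], [0.5451, 0.0556, 0.0577], [0.5437, 0.0551, 0.0591], [0.5419, 0.0549, 0.0577], [0.5406, 0.0545, 0.0591], [0.5388, 0.0543, 0.058], [0.5272, 0.0604, 0.0021], [0.5252, 0.0601, 0.0019], [0.5231, 0.0598, 0.0008]]
[[0.5368, 0.1083, 0.0593], [0.5349, 0.1085, 0.0577], [0.5337, 0.1076, 0.06], [0.5319, 0.1077, 0.0587], [0.5301, 0.1078, 0.0579], [0.5285, 0.1075, 0.058], [0.5145, 0.1247, 0.0007], [0.513, 0.1239, 0.0024], [0.5109, 0.1238, 0.0017], [0.5089, 0.1235, 0.0019]]
```

```bash
cat >> groove.py <<'E'
def vee(f,T,**k):
    P,s,w,z,n=fit(f,T,**k)
    m=(z>.045)&(z<.0565)
    L=m&(n>.4);Rr=m&(n<-.4)
    for it in range(3):
        # s = a + b*w -+ z  ; solve joint: left: s=a+b w -(z-c); right: s=a+b w+(z-c)
        A=np.r_[np.c_[np.ones(L.sum()),w[L],np.ones(L.sum())],np.c_[np.ones(Rr.sum()),w[Rr],-np.ones(Rr.sum())]]
        y=np.r_[s[L]+z[L],s[Rr]-z[Rr]]
        p=np.linalg.lstsq(A,y,rcond=None)[0]
        r=y-A@p;L_,R_=np.where(L)[0],np.where(Rr)[0];ok=abs(r)<.0015
        L=np.zeros_like(L);L[L_[ok[:len(L_)]]]=1;Rr=np.zeros_like(Rr);Rr[R_[ok[len(L_):]]]=1
    return p,L.sum(),Rr.sum(),r.std()
E
python3 - <<'E'
from groove import *
np.set_printoptions(precision=4,suppress=True)
f=load("w5");T=pose()
p,a,b,r=vee(f,T);print(p,a,b,r,"yaw off deg",np.degrees(np.arctan(p[1])),"vertex z",p[2],"expected .0409")
s0=p[0]+p[1]*.033
bf=T[:3,3]+T[:3,0]*s0+T[:3,2]*.0315;print("block_front world",bf[:2])
from pinm import pinaxis
P=pinaxis(f,T)
for lo in np.arange(.02,.10,.02):
    q=P[(P[:,2]>=lo)&(P[:,2]<lo+.02)];print(lo,(np.percentile(q[:,0],1)+np.percentile(q[:,0],99))/2,np.percentile(q[:,1],5))
E
```

```text
[-0.0719  0.0253  0.0437] 8 860 0.000489292106237938 yaw off deg 1.4514622397095274 vertex z 0.043728101557873524 expected .0409
block_front world [0.5365 0.0821]
0.02 -0.0007471392718160228 -0.05606316024587834
0.04 -0.0006689627173130297 -0.055982915181797065
0.06 -0.0004816880307372505 -0.055944721215241855
0.08 -0.0003127641541085923 -0.05589284320285358
```

```bash
sed -i 's/def vee(f,T,\*\*k)/def vee(f,T,s0=-.0725,**k)/; s/L=m&(n>.4);Rr=m&(n<-.4)/L=m\&(s<s0)\&(s>s0-.015);Rr=m\&(s>s0)\&(s<s0+.015)/; s/abs(r)<.0015/abs(r-np.median(r))<.003/' groove.py
python3 - <<'E'
from groove import *
np.set_printoptions(precision=4,suppress=True)
f=load("w5");T=pose()
for rows in((60,160),(60,110),(110,160)):
    p,a,b,r=vee(f,T,rows=rows);print(p,a,b,r,"yaw off deg",np.degrees(np.arctan(p[1])),"vertex z",p[2],"expected .0409")
    print("s at w=.033,.11",p[0]+p[1]*.033,p[0]+p[1]*.11)
p,*_=vee(f,T);s0=p[0]+p[1]*.0315
# independent: outer edges of block top & top/flank creases by row
P,s,w,z,n=fit(f,T)
for a in(.04,.06,.08,.10):
    q=(w>a-.006)&(w<a+.006)&(z>.0565);print(a,"outer",np.percentile(s[q],[1,99]),np.percentile(s[q],[1,99]).mean())
print("block_front",(T[:3,3]+T[:3,0]*s0+T[:3,2]*.0315)[:2])
E
```

```text
[-0.0734  0.0271  0.0424] 1777 1061 0.000820618167216377 yaw off deg 1.5503178340310126 vertex z 0.04241989406998368 expected .0409
s at w=.033,.11 -0.07249983847725922 -0.07041585225957085
[-0.0734  0.0268  0.0425] 909 515 0.000819380444576172 yaw off deg 1.536040445156581 vertex z 0.04248645554441245 expected .0409
s at w=.033,.11 -0.07248799638323256 -0.07042321152448068
[-0.0732  0.0232  0.0424] 867 546 0.0008119544955394991 yaw off deg 1.3290734626150242 vertex z 0.04235563701088447 expected .0409
s at w=.033,.11 -0.07243015968489196 -0.07064369273825245
0.04 outer [-0.102  -0.0428] -0.07240364549881848
0.06 outer [-0.1015 -0.0415] -0.07148808018204242
0.08 outer [-0.1006 -0.041 ] -0.07082603936892132
0.1 outer [-0.1    -0.0409] -0.07047027866988351
block_front [0.5362 0.0836]
```

```bash
cat > goto.py <<'E'
from h import *
B=np.array([.5362,.0836])
def rel(B,gyaw,T,nose=.136,x0=-.0009,k=.0065):
    g=np.array([np.cos(gyaw),np.sin(gyaw)]);l=np.array([g[1],-g[0]]) # l: right
    def q(z): 
        p=T[:3,3]+T[:3,0]*(x0+k*z)+T[:3,2]*z; d=p[:2]-B; return d@g,d@l
    return q(nose),q(0.)
E
python3 - <<'E'
from goto import *
np.set_printoptions(precision=4,suppress=True)
T=pose();gy=np.arctan2(T[1,2],T[0,2])-np.radians(1.5);print("groove yaw",np.degrees(gy),"z",T[2,3])
R2=T.copy();R2[:3,:3]=T[:3,:3]@R.from_rotvec([0,np.radians(1.2),0]).as_matrix()
(n,h)=rel(B,gy,R2);print(n,h)
E
```

```text
groove yaw 11.492118387988222 z 0.16002905003486875
(np.float64(0.10638654954688413), np.float64(0.07259448047027453)) (np.float64(-0.029616170092736403), np.float64(0.07242258250325799))
```

Request:
{"api": "drive_tool", "payload": {
  "motion": [
    [[0,0,-0.2],[0,0.24,0],1],
    [[-0.5,0,-0.46],[0,0,0],1],
    [[-0.7,0,-0.5],[0,0,0],1],
    [[-0.7,0,-0.5],[0,0,0],1],
    [[-0.6,0,-0.4],[0,0,0],1],
    [[-0.4,0.4,-0.2],[0,0,0],1],
    [[0,0.8,0],[0,0,0],1],
    [[0,0.9,0],[0,0,0],1],
    [[0,0.9,0],[0,0,0],1],
    [[0,0.8,0],[0,0,0],1],
    [[0,0.4,0],[0,0,0],1],
    [[0,0,0],[0,0,0],1]
  ]
}}

```text
time: 13.65
tool_pos: [0.4501, 0.0654, 0.0533]
tool_rot: [-0.548, 0.55, -0.447, 0.445]
contact_force: [-0.5, 0.0, -3.2]
gripper_width: 0.221
```

```bash
python3 - <<'E'
from goto import *
from pinm import pinaxis
np.set_printoptions(precision=4,suppress=True)
T=pose();gy=np.radians(11.49);print(T,rel(B,gy,T))
f=grab("wrist","w6");C=cloud(f);P=(C-T[:3,3])@T[:3,:3]
# block top left/right of pin
z=C[...,2]
m=(z>.0555)&(z<.0625)&(abs(P[...,0])<.04)&(P[...,2]>.02)&(P[...,2]<.14)&(f["range_z"]>0)
Q=P[m]
for a in(.09,.1,.11,.12,.13):
    q=Q[abs(Q[:,2]-a)<.005]
    if len(q)>20:print(a,len(q),np.percentile(q[:,0],[1,99]),np.percentile(q[:,0],[1,99]).mean())
print("front",np.percentile(Q[:,2],[.5,2]),np.percentile(Q[:,2],99))
X=pinaxis(f,T)
for lo in np.arange(.02,.14,.02):
    q=X[(X[:,2]>=lo)&(X[:,2]<lo+.02)]
    if len(q)>20:print("pin",lo,(np.percentile(q[:,0],1)+np.percentile(q[:,0],99))/2,np.percentile(q[:,1],5))
E
```

```text
[[ 0.205  -0.0042  0.9787  0.4501]
 [-0.9788  0.      0.205   0.0654]
 [-0.0009 -1.     -0.0041  0.0533]
 [ 0.      0.      0.      1.    ]] ((np.float64(0.04801419154622663), np.float64(-0.00015665281904081698)), (np.float64(-0.08798751345518895), np.float64(-0.00022889586862696678)))
0.09 1589 [-0.0298  0.0294] -0.00022928344768795988
0.1 1607 [-0.0295  0.0295] -2.3947813493544953e-05
0.11 1653 [-0.0297  0.0294] -0.00013077511827631547
0.12 605 [-0.0294  0.0297] 0.00012440702976656247
front [0.083  0.0835] 0.11831280706614258
pin 0.02 -0.000776652140959711 -0.05609747990071273
pin 0.04 -0.0006735435705980987 -0.0559771150280673
pin 0.06 -0.0004680569067737261 -0.05593123324099732
pin 0.08 -0.0002876528035689061 -0.055907371932633905
pin 0.1 -0.00030584728476158035 -0.055719687622944165
```

View pics/w6.png

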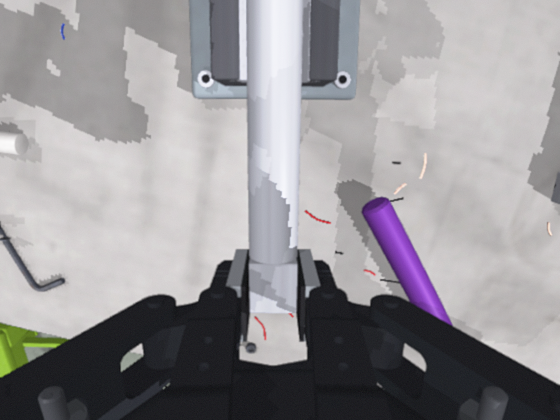

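Aligned laterally to ~0.2 mm. The purple pin is at (375,210) and lies well below the fingers. Re-measuring the front face once settled.

Request:
{"api": "drive_tool", "payload": {
  "motion": [
    [[0,0,0],[0,0,0],1],
    [[0,0,0],[0,0,0],1],
    [[0,0,0],[0,0,0],1]
  ]
}}

```text
time: 14.0
tool_pos: [0.4527, 0.0654, 0.0566]
tool_rot: [0.549, -0.549, 0.445, -0.446]
contact_force: [1.0, -0.2, -2.1]
gripper_width: 0.217
```

```bash
python3 - <<'E'
from goto import *
np.set_printoptions(precision=4,suppress=True)
T=pose();gy=np.radians(11.49);print(T,rel(B,gy,T))
f=grab("wrist","w7");C=cloud(f);P=(C-T[:3,3])@T[:3,:3]
for c in(222,232,315,330):
    print(c,[P[r,c].round(4).tolist() for r in range(72,90,2)])
    e=plane(f,[(c,81)],.057)
print("row 81 z=.057 ->",(plane(f,[(225,81),(325,81)],.057)-T[:3,3])@T[:3,:3])
f5=load("w5");T5=np.linalg.inv(np.eye(4))
E
```

```text
[[ 0.2055  0.0021  0.9786  0.4527]
 [-0.9786 -0.0001  0.2055  0.0654]
 [ 0.0005 -1.      0.002   0.0566]
 [ 0.      0.      0.      1.    ]] ((np.float64(0.05057408039843762), np.float64(0.0002628144647136329)), (np.float64(-0.0854285081476729), np.float64(0.00025896238197132307)))
222 [[-0.0251, -0.0025, 0.0869], [-0.0252, -0.0022, 0.086], [-0.0251, -0.0029, 0.085], [-0.0251, -0.003, 0.0841], [-0.0253, -0.0019, 0.0832], [-0.0253, -0.0023, 0.0823], [-0.0254, -0.0017, 0.0814], [-0.0263, 0.0044, 0.0809], [-0.0284, 0.0196, 0.081]]
232 [[-0.0204, -0.0017, 0.0869], [-0.0204, -0.0018, 0.086], [-0.0205, -0.0008, 0.0852], [-0.0204, -0.0022, 0.0841], [-0.0205, -0.0012, 0.0833], [-0.0205, -0.002, 0.0823], [-0.0206, -0.0007, 0.0814], [-0.0213, 0.005, 0.0809], [-0.023, 0.0201, 0.081]]
315 [[0.0197, -0.0016, 0.0869], [0.0197, -0.0022, 0.0859], [0.0198, -0.0014, 0.0851], [0.0198, -0.0014, 0.0842], [0.0198, -0.0014, 0.0832], [0.0198, -0.0021, 0.0822], [0.0198, -0.002, 0.0813], [0.0201, 0.0005, 0.0806], [0.0217, 0.0142, 0.0805]]
330 [[0.0269, -0.002, 0.087], [0.0271, -0.001, 0.0861], [-0.0008, -0.1788, 0.0672], [0.0269, -0.0025, 0.0841], [0.027, -0.0022, 0.0832], [0.027, -0.0023, 0.0823], [0.0271, -0.0022, 0.0813], [0.0272, -0.0017, 0.0804], [0.0344, 0.0438, 0.0827]]
row 81 z=.057 -> [[-0.0241 -0.0003  0.0829]
 [ 0.0249 -0.0002  0.0829]]
```

Request:
{"api": "drive_tool", "payload": {
  "motion": [
    [[0,0.3,0],[0,0,0],1],
    [[0,0.5,0],[0,0,0],1],
    [[0,0.5,0],[0,0,0],1],
    [[0,0.3,0],[0,0,0],1],
    [[0,0,0],[0,0,0],1],
    [[0,0,0.2],[0,0,0],1],
    [[0,0,0.3],[0,0,0],1],
    [[0,0,0.3],[0,0,0],1],
    [[0,0,0.2],[0,0,0],1],
    [[0,0,0.05],[0,0,0],1],
    [[0,0,0],[0,0,0],1],
    [[0,0,0],[0,0,0],1]
  ]
}}

```text
time: 15.25
tool_pos: [0.4773, 0.0709, 0.0153]
tool_rot: [-0.549, 0.549, -0.446, 0.446]
contact_force: [-0.7, 0.2, -2.3]
gripper_width: 0.22
```

Request:
{"api": "drive_tool", "payload": {
  "motion": [
    [[0,0.05,0],[0,0,0],1],
    [[0,0.05,0],[0,0,0],1],
    [[0,0.03,0],[0,0,0],1],
    [[0,0,0],[0,0,0],1],
    [[0,0,0],[0,0,0],1]
  ]
}}

```text
time: 15.75
tool_pos: [0.4775, 0.0709, 0.0122]
tool_rot: [-0.549, 0.549, -0.446, 0.446]
contact_force: [0.2, 0.0, -3.6]
gripper_width: 0.219
```

Request:
{"api": "drive_tool", "payload": {
  "motion": [
    [[0,0.02,0],[0,0,0],1],
    [[0,0.02,0],[0,0,0],1],
    [[0,0,0],[0,0,0],1],
    [[0,0,0],[0,0,0],1]
  ]
}}

```text
time: 16.15
tool_pos: [0.4777, 0.0708, 0.0113]
tool_rot: [0.549, -0.549, 0.446, -0.446]
contact_force: [0.4, -0.9, -2.4]
gripper_width: 0.223
```

Request:
{"api": "drive_tool", "payload": {
  "motion": [
    [[0,0.02,0],[0,0,0],1],
    [[0,0,0],[0,0,0],1],
    [[0,0,0],[0,0,0],1]
  ]
}}

```text
time: 16.45
tool_pos: [0.4778, 0.0709, 0.0109]
tool_rot: [0.549, -0.549, 0.446, -0.446]
contact_force: [0.6, -0.1, -1.2]
gripper_width: 0.221
```

Request:
{"api": "drive_tool", "payload": {
  "motion": [
    [[0,0.02,0],[0,0,0],1],
    [[0,0,0],[0,0,0],1],
    [[0,0,0],[0,0,0],1]
  ]
}}

```text
time: 16.75
tool_pos: [0.4779, 0.0709, 0.0106]
tool_rot: [0.549, -0.549, 0.445, -0.446]
contact_force: [-1.2, -0.5, 1.9]
gripper_width: 0.214
```

```bash
python3 - <<'E'
from h import *
np.set_printoptions(precision=4,suppress=True)
s=manip.state();print(s["contact_force"],s["ft_torque"],pose(s))
a=grab("scene","sc8");b=grab("side","si8");f=grab("wrist","w8")
im=np.hstack([cv2.resize(a["img"][180:290,180:310],(520,440),interpolation=cv2.INTER_CUBIC)[:, :400],cv2.resize(b["img"][180:270,250:330],(400,450),interpolation=cv2.INTER_CUBIC)[:440]])
cv2.imwrite("pics/c8.png",im)
E
```

```text
[-1.2496 -0.4907  1.8624] [ 0.0037  0.0981 -0.0349] [[ 0.2057  0.0007  0.9786  0.4779]
 [-0.9786  0.0001  0.2057  0.0709]
 [ 0.0001 -1.      0.0007  0.0106]
 [ 0.      0.      0.      1.    ]]
```

View pics/c8.png

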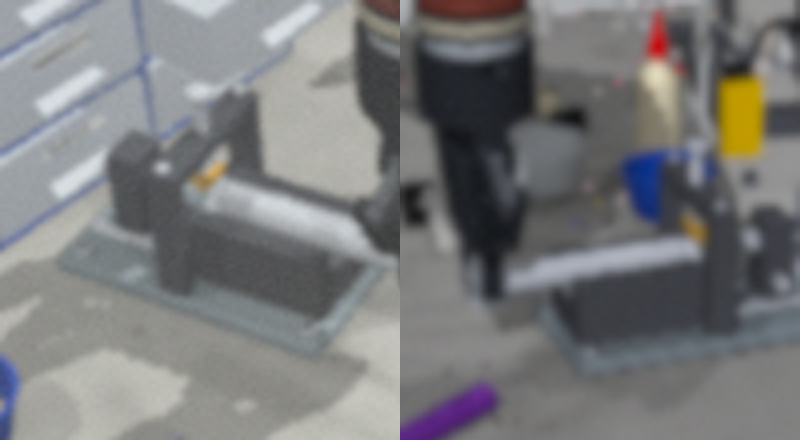

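The pin lies in the V with its nose just short of the orange shoe, at crop (205,180) in the scene view and (690,240) in the side view. The weight has transferred (Fz from -2.7 to +1.9). Checking insertion depth before letting go.

```bash
python3 - <<'E'
from h import *
np.set_printoptions(precision=4,suppress=True)
f=load("w8");T=pose();C=cloud(f);P=(C-T[:3,3])@T[:3,:3]
for c in(222,330):print(c,[(r,*P[r,c,1:].round(4).tolist()) for r in range(120,180,4)])
m=(abs(P[...,0])<.009)&(P[...,2]>.013)&(P[...,2]<.2);Q=P[m]
for a in np.arange(.02,.15,.01):
    q=Q[(Q[:,2]>=a)&(Q[:,2]<a+.01)]
    if len(q):print(a.round(3),len(q),np.percentile(q[:,1],[2,50]))
E
```

```text
222 [(120, -0.0461, 0.0649), (124, -0.0479, 0.0635), (128, -0.0475, 0.0621), (132, -0.0483, 0.0606), (136, -0.0472, 0.0591), (140, -0.0475, 0.0577), (144, -0.0477, 0.0562), (148, -0.0026, 0.0504), (152, -0.0003, 0.0482), (156, 0.0078, 0.0452), (160, 0.0079, 0.043), (164, 0.0087, 0.0407), (168, 0.0083, 0.0386), (172, 0.0087, 0.0363), (176, 0.0077, 0.0343)]
330 [(120, -0.049, 0.065), (124, -0.048, 0.0635), (128, -0.0489, 0.0621), (132, -0.0492, 0.0607), (136, -0.0475, 0.0591), (140, -0.0487, 0.0577), (144, -0.0481, 0.0562), (148, -0.0026, 0.0504), (152, -0.0012, 0.0482), (156, 0.0094, 0.045), (160, 0.008, 0.043), (164, 0.0072, 0.0409), (168, 0.0077, 0.0387), (172, 0.0082, 0.0364), (176, 0.0085, 0.0342)]
0.02 1312 [-0.1353 -0.0549]
0.03 1229 [-0.0566 -0.0547]
0.04 1304 [-0.0567 -0.0547]
0.05 1374 [-0.0568 -0.0548]
0.06 2373 [-0.1789 -0.0559]
0.07 1542 [-0.0569 -0.0549]
0.08 1589 [-0.0569 -0.0548]
0.09 1669 [-0.0569 -0.0549]
0.1 681 [-0.0569 -0.0546]
```

Request:
{"api": "drive_tool", "payload": {
  "motion": [
    [[0,0,0],[0,0,0],0.4],
    [[0,0,0],[0,0,0],0.2],
    [[0,0,0],[0,0,0],0],
    [[0,0,0],[0,0,0],0],
    [[0,0,0],[0,0,0],-0.2],
    [[0,-0.1,0],[0,0,0],-0.2],
    [[0,-0.3,0],[0,0,0],-0.2],
    [[0,-0.6,0],[0,0,0],-0.2],
    [[0,-0.8,0],[0,0,0],-0.2],
    [[0,-0.7,0],[0,0,0],-0.2],
    [[0,0,0],[0,0,0],-0.2],
    [[0,0,0],[0,0,0],-0.2]
  ]
}}

```text
time: 18.1
tool_pos: [0.4779, 0.0709, 0.0731]
tool_rot: [0.549, -0.549, 0.445, -0.446]
contact_force: [0.3, -0.2, -0.4]
gripper_width: 0.603
```

```bash
python3 - <<'E'
from h import *
np.set_printoptions(precision=4,suppress=True)
s=manip.state();T=pose(s);print(s["contact_force"],s["gripper_width"],T)
f=grab("wrist","w9");C=cloud(f);P=(C-T[:3,3])@T[:3,:3]
for c in(274,):print([(r,P[r,c,0].round(4),P[r,c,2].round(4),C[r,c,2].round(4)) for r in range(100,330,8)])
m=(C[...,2]>.05)&(C[...,2]<.075)&(abs(P[...,0])<.013)&(P[...,2]<.06)
Q=P[m];print(Q[:,2].min(),np.percentile(Q[:,2],1))
E
```

```text
[ 0.289  -0.2423 -0.3682] 0.6027390502874588 [[ 0.2056  0.0012  0.9786  0.4779]
 [-0.9786  0.      0.2056  0.0709]
 [ 0.0002 -1.      0.0012  0.0731]
 [ 0.      0.      0.      1.    ]]
[(100, np.float64(-0.0001), np.float64(0.074), np.float64(0.0664)), (108, np.float64(-0.0001), np.float64(0.07), np.float64(0.066)), (116, np.float64(-0.0001), np.float64(0.066), np.float64(0.0666)), (124, np.float64(-0.0001), np.float64(0.0619), np.float64(0.0662)), (132, np.float64(-0.0001), np.float64(0.0578), np.float64(0.0664)), (140, np.float64(-0.0001), np.float64(0.0536), np.float64(0.0661)), (148, np.float64(-0.0001), np.float64(0.0494), np.float64(0.0663)), (156, np.float64(-0.0001), np.float64(0.0451), np.float64(0.0656)), (164, np.float64(-0.0001), np.float64(0.041), np.float64(0.067)), (172, np.float64(-0.0001), np.float64(0.0367), np.float64(0.0669)), (180, np.float64(-0.0001), np.float64(0.0325), np.float64(0.0678)), (188, np.float64(-0.0001), np.float64(0.028), np.float64(0.0672)), (196, np.float64(-0.0001), np.float64(0.0233), np.float64(0.066)), (204, np.float64(-0.0001), np.float64(
[... 378 characters left out ...]
.0), np.float64(-0.0097), np.float64(0.0662)), (260, np.float64(0.0002), np.float64(-0.0431), np.float64(0.0016)), (268, np.float64(0.0002), np.float64(-0.0499), np.float64(0.0015)), (276, np.float64(0.0002), np.float64(-0.057), np.float64(0.0012)), (284, np.float64(0.0002), np.float64(-0.0632), np.float64(0.0027)), (292, np.float64(0.0003), np.float64(-0.071), np.float64(0.0015)), (300, np.float64(0.0003), np.float64(-0.0776), np.float64(0.0026)), (308, np.float64(0.0003), np.float64(-0.0856), np.float64(0.0016)), (316, np.float64(0.0003), np.float64(-0.0933), np.float64(0.0013)), (324, np.float64(0.0003), np.float64(-0.0996), np.float64(0.0033))]
-0.010695460054364477 -0.009553374163004757
```

View pics/w9.png

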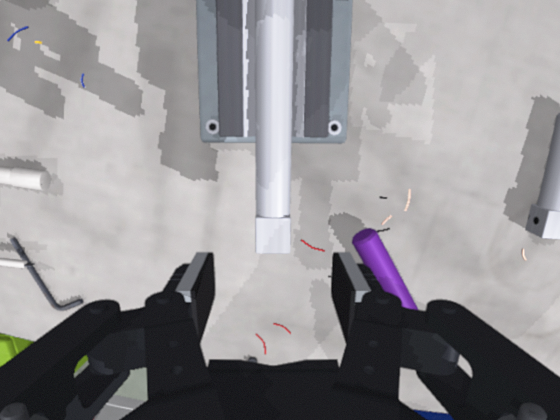

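The released pin balances level and centred in the V (head rear at (273,252), top 0.066 all along). Backing off, shutting the fingers and lowering behind the head.

Request:
{"api": "drive_tool", "payload": {
  "motion": [
    [[0,0,-0.4],[0,0,0],1],
    [[0,0,-0.8],[0,0,0],1],
    [[0,0,-0.6],[0,0,0],1],
    [[0,0,-0.2],[0,0,0],1],
    [[0,0.3,0],[0,0,0],1],
    [[0,0.6,0],[0,0,0],1],
    [[0,0.7,0],[0,0,0],1],
    [[0,0.6,0],[0,0,0],1],
    [[0,0.3,0],[0,0,0],1],
    [[0,0.1,0],[0,0,0],1],
    [[0,0,0],[0,0,0],1],
    [[0,0,0],[0,0,0],1]
  ]
}}

```text
time: 19.35
tool_pos: [0.4293, 0.0606, 0.0084]
tool_rot: [0.549, -0.549, 0.445, -0.446]
contact_force: [-0.1, -0.1, 0.2]
gripper_width: 0.001
```

```bash
python3 - <<'E'
from h import *
np.set_printoptions(precision=4,suppress=True)
s=manip.state();T=pose(s);print(s["time"],s["contact_force"],s["gripper_width"],T)
f=grab("wrist","w10");C=cloud(f);P=(C-T[:3,3])@T[:3,:3]
print([(r,P[r,273,0].round(4),P[r,273,1].round(4),P[r,273,2].round(4)) for r in range(150,300,6)])
m=(abs(P[...,0])<.012)&(P[...,1]<-.02)&(P[...,1]>-.1)&(P[...,2]<.018);Q=P[m]
print("fingers: y max",np.percentile(Q[:,1],[50,99,100]),"z",np.percentile(Q[:,2],[1,50,99]))
E
```

```text
19.35 [-0.1034 -0.0618  0.2149] 0.0009708561822487147 [[ 0.2056  0.0013  0.9786  0.4293]
 [-0.9786 -0.      0.2056  0.0606]
 [ 0.0003 -1.      0.0012  0.0084]
 [ 0.      0.      0.      1.    ]]
[(150, np.float64(-0.0007), np.float64(-0.0587), np.float64(0.055)), (156, np.float64(-0.0008), np.float64(-0.1788), np.float64(0.0672)), (162, np.float64(-0.0007), np.float64(-0.0587), np.float64(0.0509)), (168, np.float64(-0.0007), np.float64(-0.058), np.float64(0.0487)), (174, np.float64(-0.0007), np.float64(-0.0584), np.float64(0.0466)), (180, np.float64(-0.0007), np.float64(-0.0586), np.float64(0.0446)), (186, np.float64(-0.0007), np.float64(-0.0592), np.float64(0.0425)), (192, np.float64(-0.0007), np.float64(-0.0576), np.float64(0.04)), (198, np.float64(-0.0006), np.float64(0.0066), np.float64(0.0223)), (204, np.float64(-0.0006), np.float64(0.0068), np.float64(0.0188)), (210, np.float64(-0.0006), np.float64(0.0055), np.float64(0.0157)), (216, np.float64(-0.0006), np.float64(0.0071), np.float64(0.0118)), (222, np.float64(-0.0006), np.float64(0.0064), np.float64(0.0085)), (228, np.float64
[... 176 characters left out ...]
4(-0.002)), (246, np.float64(-0.0006), np.float64(0.0063), np.float64(-0.0057)), (252, np.float64(-0.0007), np.float64(-0.0438), np.float64(0.0113)), (258, np.float64(-0.0007), np.float64(-0.0502), np.float64(0.0114)), (264, np.float64(-0.0007), np.float64(-0.0553), np.float64(0.0111)), (270, np.float64(-0.0007), np.float64(-0.0609), np.float64(0.0112)), (276, np.float64(-0.0007), np.float64(-0.0663), np.float64(0.0114)), (282, np.float64(-0.0007), np.float64(-0.0701), np.float64(0.011)), (288, np.float64(-0.0007), np.float64(-0.0739), np.float64(0.0107)), (294, np.float64(-0.0007), np.float64(-0.0736), np.float64(0.0083))]
fingers: y max [-0.079  -0.0415 -0.0385] z [-0.0092  0.0112  0.0141]
```

Request:
{"api": "drive_tool", "payload": {
  "motion": [
    [[0,0,0.2],[0,0,0],1],
    [[0,0,0.3],[0,0,0],1],
    [[0,0,0.3],[0,0,0],1],
    [[0,0,0.15],[0,0,0],1],
    [[0,0,0.05],[0,0,0],1],
    [[0,0,0.05],[0,0,0],1],
    [[0,0,0.05],[0,0,0],1],
    [[0,0,0.03],[0,0,0],1],
    [[0,0,0],[0,0,0],1],
    [[0,0,0],[0,0,0],1]
  ]
}}

```text
time: 20.4
tool_pos: [0.4561, 0.0664, 0.0077]
tool_rot: [-0.549, 0.549, -0.446, 0.446]
contact_force: [0.2, -0.0, -0.3]
gripper_width: 0.004
```

Request:
{"api": "drive_tool", "payload": {
  "motion": [
    [[0,0,0.04],[0,0,0],1],
    [[0,0,0.04],[0,0,0],1],
    [[0,0,0.04],[0,0,0],1],
    [[0,0,0.04],[0,0,0],1]
  ]
}}

```text
time: 20.8
tool_pos: [0.4601, 0.0672, 0.0076]
tool_rot: [-0.549, 0.549, -0.446, 0.446]
contact_force: [-1.2, -0.0, 0.1]
gripper_width: -0.002
```

Request:
{"api": "drive_tool", "payload": {
  "motion": [
    [[0,0,0.04],[0,0,0],1],
    [[0,0,0.04],[0,0,0],1]
  ]
}}

```text
time: 21.0
tool_pos: [0.4622, 0.0677, 0.0077]
tool_rot: [-0.549, 0.549, -0.446, 0.446]
contact_force: [-0.9, -0.0, -0.3]
gripper_width: 0.0
```

Request:
{"api": "drive_tool", "payload": {
  "motion": [
    [[0,0,0.04],[0,0,0],1],
    [[0,0,0.04],[0,0,0],1]
  ]
}}

```text
time: 21.2
tool_pos: [0.4639, 0.068, 0.0077]
tool_rot: [-0.549, 0.549, -0.446, 0.445]
contact_force: [-3.1, -0.5, 1.4]
gripper_width: -0.004
```

Request:
{"api": "drive_tool", "payload": {
  "motion": [
    [[0,0,0.04],[0,0,0],1],
    [[0,0,0.04],[0,0,0],1]
  ]
}}

```text
time: 21.4
tool_pos: [0.4652, 0.0683, 0.0075]
tool_rot: [-0.548, 0.55, -0.446, 0.445]
contact_force: [-5.2, -0.9, 3.7]
gripper_width: 0.0
```

Request:
{"api": "drive_tool", "payload": {
  "motion": [
    [[0,0,0.04],[0,0,0],1],
    [[0,0,0.04],[0,0,0],1]
  ]
}}

```text
time: 21.6
tool_pos: [0.4678, 0.0688, 0.0077]
tool_rot: [-0.549, 0.549, -0.446, 0.446]
contact_force: [-3.4, -1.4, 1.9]
gripper_width: -0.002
```

Request:
{"api": "drive_tool", "payload": {
  "motion": [
    [[0,0,0.04],[0,0,0],1],
    [[0,0,0.04],[0,0,0],1]
  ]
}}

```text
time: 21.8
tool_pos: [0.4701, 0.0693, 0.0077]
tool_rot: [0.549, -0.549, 0.446, -0.446]
contact_force: [-3.3, -1.1, 2.1]
gripper_width: -0.003
```

Request:
{"api": "drive_tool", "payload": {
  "motion": [
    [[0,0,0.04],[0,0,0],1],
    [[0,0,0.04],[0,0,0],1]
  ]
}}

```text
time: 22.0
tool_pos: [0.472, 0.0697, 0.0077]
tool_rot: [0.549, -0.549, 0.446, -0.446]
contact_force: [-2.0, -2.1, 2.5]
gripper_width: -0.001
```

Request:
{"api": "drive_tool", "payload": {
  "motion": [
    [[0,0,0.04],[0,0,0],1],
    [[0,0,0.04],[0,0,0],1],
    [[0,0,0.04],[0,0,0],1],
    [[0,0,0.04],[0,0,0],1],
    [[0,0,0.04],[0,0,0],1],
    [[0,0,0.04],[0,0,0],1]
  ]
}}

```text
time: 22.6
tool_pos: [0.4779, 0.0709, 0.0077]
tool_rot: [-0.549, 0.549, -0.446, 0.446]
contact_force: [-3.1, -2.0, 1.4]
gripper_width: -0.005
```

Request:
{"api": "drive_tool", "payload": {
  "motion": [
    [[0,0,0.02],[0,0,0],1],
    [[0,0,0.02],[0,0,0],1],
    [[0,0,0.02],[0,0,0],1],
    [[0,0,0],[0,0,0],1]
  ]
}}

```text
time: 23.0
tool_pos: [0.4794, 0.0713, 0.0077]
tool_rot: [0.549, -0.549, 0.446, -0.446]
contact_force: [-2.1, -1.2, 1.5]
gripper_width: 0.003
```

Request:
{"api": "drive_tool", "payload": {
  "motion": [
    [[0,0,0.02],[0,0,0],1],
    [[0,0,0.02],[0,0,0],1],
    [[0,0,0.02],[0,0,0],1],
    [[0,0,0.02],[0,0,0],1]
  ]
}}

```text
time: 23.4
tool_pos: [0.4812, 0.0716, 0.0077]
tool_rot: [-0.549, 0.549, -0.446, 0.446]
contact_force: [-1.7, -2.3, 1.5]
gripper_width: 0.001
```

Request:
{"api": "drive_tool", "payload": {
  "motion": [
    [[0,0,0.02],[0,0,0],1],
    [[0,0,0.02],[0,0,0],1],
    [[0,0,0.02],[0,0,0],1],
    [[0,0,0.02],[0,0,0],1]
  ]
}}

```text
time: 23.8
tool_pos: [0.4832, 0.072, 0.0077]
tool_rot: [0.549, -0.549, 0.446, -0.446]
contact_force: [-2.7, -1.9, 2.2]
gripper_width: 0.002
```

Request:
{"api": "drive_tool", "payload": {
  "motion": [
    [[0,0,0.02],[0,0,0],1],
    [[0,0,0.02],[0,0,0],1],
    [[0,0,0.02],[0,0,0],1],
    [[0,0,0.02],[0,0,0],1]
  ]
}}

```text
time: 24.2
tool_pos: [0.4852, 0.0725, 0.0077]
tool_rot: [-0.549, 0.549, -0.446, 0.446]
contact_force: [-2.4, -2.0, 1.6]
gripper_width: 0.001
```

Request:
{"api": "drive_tool", "payload": {
  "motion": [
    [[0,0,0.02],[0,0,0],1],
    [[0,0,0.02],[0,0,0],1],
    [[0,0,0.02],[0,0,0],1],
    [[0,0,0.02],[0,0,0],1]
  ]
}}

```text
time: 24.6
tool_pos: [0.4871, 0.0729, 0.0077]
tool_rot: [0.549, -0.549, 0.446, -0.446]
contact_force: [-2.8, -2.3, 1.3]
gripper_width: -0.001
```

Request:
{"api": "drive_tool", "payload": {
  "motion": [
    [[0,0,0.02],[0,0,0],1],
    [[0,0,0.02],[0,0,0],1],
    [[0,0,0.02],[0,0,0],1],
    [[0,0,0.02],[0,0,0],1]
  ]
}}

```text
time: 25.0
tool_pos: [0.4891, 0.0733, 0.0077]
tool_rot: [-0.549, 0.549, -0.446, 0.446]
contact_force: [-2.1, -2.7, 1.5]
gripper_width: 0.003
```

Request:
{"api": "drive_tool", "payload": {
  "motion": [
    [[0.01,0,0.02],[0,0,0],1],
    [[0,0,0.02],[0,0,0],1],
    [[0.01,0,0.02],[0,0,0],1],
    [[0,0,0.02],[0,0,0],1]
  ]
}}

```text
time: 25.4
tool_pos: [0.491, 0.0736, 0.0077]
tool_rot: [0.549, -0.549, 0.446, -0.445]
contact_force: [-2.8, -0.6, 2.2]
gripper_width: -0.001
```

Request:
{"api": "drive_tool", "payload": {
  "motion": [
    [[0,0,0.02],[0,0,0],1],
    [[0,0,0.02],[0,0,0],1],
    [[0,0,0.02],[0,0,0],1],
    [[0,0,0.02],[0,0,0],1]
  ]
}}

```text
time: 25.8
tool_pos: [0.493, 0.0738, 0.0076]
tool_rot: [0.549, -0.549, 0.446, -0.446]
contact_force: [-2.4, 1.0, 1.6]
gripper_width: 0.002
```

Request:
{"api": "drive_tool", "payload": {
  "motion": [
    [[0,0,0.02],[0,0,0],1],
    [[0,0,0.02],[0,0,0],1],
    [[0,0,0.02],[0,0,0],1],
    [[0,0,0.02],[0,0,0],1]
  ]
}}

```text
time: 26.2
tool_pos: [0.495, 0.0741, 0.0077]
tool_rot: [0.549, -0.549, 0.446, -0.446]
contact_force: [-2.4, 1.9, 1.7]
gripper_width: 0.001
```

Request:
{"api": "drive_tool", "payload": {
  "motion": [
    [[-0.01,0,0.02],[0,0,0],1],
    [[0,0,0.02],[0,0,0],1],
    [[0,0,0.02],[0,0,0],1]
  ]
}}

```text
time: 26.5
tool_pos: [0.496, 0.0744, 0.0076]
tool_rot: [-0.549, 0.549, -0.446, 0.445]
contact_force: [-5.2, -1.1, 2.7]
gripper_width: -0.0
```

Request:
{"api": "drive_tool", "payload": {
  "motion": [
    [[0,0,0.02],[0,0,0],1],
    [[0,0,0],[0,0,0],1]
  ]
}}

```text
time: 26.7
tool_pos: [0.496, 0.0744, 0.0076]
tool_rot: [-0.548, 0.55, -0.446, 0.445]
contact_force: [-7.2, -0.4, 4.0]
gripper_width: -0.004
```

Request:
{"api": "drive_tool", "payload": {
  "motion": [
    [[0,-0.01,0.02],[0,0,0],1],
    [[0,-0.01,0.02],[0,0,0],1],
    [[0,0,0],[0,0,0],1]
  ]
}}

```text
time: 27.0
tool_pos: [0.4959, 0.0744, 0.0076]
tool_rot: [-0.548, 0.55, -0.447, 0.444]
contact_force: [-8.9, -1.5, 4.0]
gripper_width: -0.001
```

Request:
{"api": "drive_tool", "payload": {
  "motion": [
    [[0,-0.01,0.02],[0,0,0],1],
    [[0,-0.01,0.02],[0,0,0],1],
    [[0,0,0],[0,0,0],1],
    [[0,0,0],[0,0,0],1]
  ]
}}

```text
time: 27.4
tool_pos: [0.4958, 0.0744, 0.0076]
tool_rot: [-0.547, 0.551, -0.447, 0.444]
contact_force: [-10.6, -2.4, 5.4]
gripper_width: 0.001
```

Request:
{"api": "drive_tool", "payload": {
  "motion": [
    [[0,0,0.02],[0,0,0],1],
    [[0,0,0],[0,0,0],1],
    [[0,0,0],[0,0,0],1],
    [[0,0,0],[0,0,0],1]
  ]
}}

```text
time: 27.8
tool_pos: [0.4957, 0.0744, 0.0076]
tool_rot: [-0.547, 0.552, -0.448, 0.444]
contact_force: [-13.0, -2.3, 6.3]
gripper_width: -0.001
```

Request:
{"api": "drive_tool", "payload": {
  "motion": [
    [[0,0,0],[0,0,0],1],
    [[0,0,0],[0,0,0],1],
    [[0,0,0],[0,0,0],1],
    [[0,0,0],[0,0,0],1],
    [[0,0,0],[0,0,0],1],
    [[0,0,0],[0,0,0],1]
  ]
}}

```text
time: 28.4
tool_pos: [0.4957, 0.0744, 0.0076]
tool_rot: [-0.547, 0.552, -0.448, 0.444]
contact_force: [-12.9, -2.3, 6.0]
gripper_width: -0.001
```

Held about 13 N axial, steady for 0.9 s; less ~2.5 N drag that is ≈10.5 N on the stop. Backing straight off.

Request:
{"api": "drive_tool", "payload": {
  "motion": [
    [[0,0,-0.05],[0,0,0],1],
    [[0,0,-0.05],[0,0,0],1],
    [[0,0,-0.05],[0,0,0],1],
    [[0,0,-0.1],[0,0,0],1],
    [[0,0,-0.3],[0,0,0],1],
    [[0,0,-0.5],[0,0,0],1],
    [[0,-0.3,-0.3],[0,0,0],1],
    [[0,-0.7,0],[0,0,0],1],
    [[0,-0.9,0],[0,0,0],1],
    [[0,-0.6,0],[0,0,0],1],
    [[0,0,0],[0,0,0],1],
    [[0,0,0],[0,0,0],1]
  ]
}}

```text
time: 29.6
tool_pos: [0.4665, 0.0682, 0.0713]
tool_rot: [0.549, -0.549, 0.445, -0.446]
contact_force: [0.1, 0.5, 0.3]
gripper_width: -0.003
```

```bash
python3 - <<'E'
from h import *
np.set_printoptions(precision=4,suppress=True)
s=manip.state();T=pose(s);print(s["time"],s["contact_force"],T[:3,3])
a=grab("scene","sc11");b=grab("side","si11");f=grab("wrist","w11");C=cloud(f)
l=T[:3,0];P=(C-T[:3,3])@T[:3,:3]
m=(C[...,2]>.058)&(C[...,2]<.075)&(abs(P[...,0])<.013)&(P[...,2]>.013);Q=P[m];Z=C[m]
print("rear z",Q[:,2].min(),"x mid",np.percentile(Q[:,0],[1,99]).mean())
for w in np.arange(.02,.12,.015):
    q=abs(Q[:,2]-w)<.007
    if q.sum()>20:print(w.round(3),q.sum(),np.percentile(Z[q][:,2],95),np.percentile(Q[q][:,0],[1,99]).mean())
ct=f["img"][:250,150:400]
im=np.hstack([cv2.resize(a["img"][180:290,180:310],(472,400),interpolation=cv2.INTER_CUBIC)[:,:400],cv2.resize(b["img"][180:270,250:340],(400,400),interpolation=cv2.INTER_CUBIC)])
cv2.imwrite("pics/c11.png",im)
E
```

```text
29.6 [0.0699 0.4668 0.2895] [0.4665 0.0682 0.0713]
rear z 0.04174875327119399 x mid -0.0006857603849295185
0.035 28 0.06648962443297496 -0.00023485196070969702
0.05 1059 0.06761711049747875 -0.0008899193082588241
0.065 1051 0.06750526245244562 -0.0008841800444403664
0.08 1088 0.06726108202072835 -0.0008790624922987858
0.095 1114 0.06725630669392554 -0.000591033543147739
0.11 1163 0.06722162820655513 -0.00032686193478213745
```

View pics/c11.png

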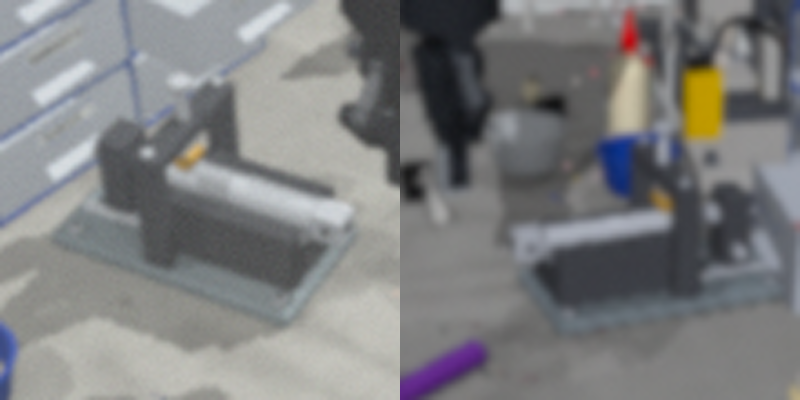

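The final views show the pin lying in the V under the shoe with its head overhanging the front (scene crop (340,215), side crop (530,240)). It is level. Confirming the head clears the block face, so the stop took the push and not the head.

```bash
python3 - <<'E'
from h import *
np.set_printoptions(precision=4,suppress=True)
f=load("w11");T=pose();C=cloud(f);P=(C-T[:3,3])@T[:3,:3]
for lo,hi in((-.028,-.017),(.017,.028)):
    m=(P[...,0]>lo)&(P[...,0]<hi)&(C[...,2]>.05)&(C[...,2]<.062)&(P[...,2]<.12)&(P[...,2]>.03);print("front",np.percentile(P[m][:,2],[.5,2]))
m=(C[...,2]>.06)&(C[...,2]<.075)&(abs(P[...,0])<.009)&(P[...,2]>.02);print("rear",np.percentile(P[m][:,2],[.2,1]))
# shoulder: lateral extents at height near axis +: square corners show wide top
for w in np.arange(.05,.075,.002):
    q=(abs(P[...,2]-w)<.001)&(abs(P[...,0])<.014)&(C[...,2]>.0655);print(w.round(3),np.ptp(P[q][:,0]).round(4) if q.sum()>3 else 0)
cv2.imwrite("pics/c12.png",cv2.resize(f["img"][60:260,180:370],(570,600),interpolation=cv2.INTER_CUBIC))
E
```

```text
front [0.0677 0.0687]
front [0.0677 0.0687]
rear [0.043  0.0437]
0.05 0.0198
0.052 0.0198
0.054 0.0197
0.056 0.0197
0.058 0.0196
0.06 0.0196
0.062 0.0195
0.064 0.0194
0.066 0.0123
0.068 0.0117
0.07 0.0112
0.072 0.0117
0.074 0.0106
```

View pics/c12.png

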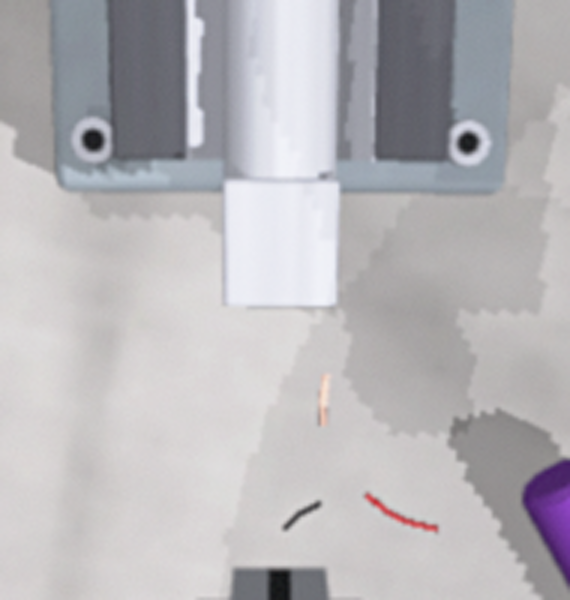

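There is a visible gap between the head's shoulder (row ~180) and the block face (row ~158), about 2.5–3 mm. So the nose is on the stop. Handing in.

```bash
python3 -c "
from plant import manip
print(manip.job_done(), manip.state()['time'])"
```

```text
the job is handed in; nothing more can be done
the job is handed in; nothing more can be done
```

The long pin is seated in the groove with its nose against the back stop and its square head overhanging in front, and I have handed the job in. I laid it in the V, let go, and pushed it home under the sprung shoe with the shut fingers.

**Push on the stop:** The tool read a steady axial push of about 13 N for roughly 0.9 s. Sliding drag was about 2.5 N, so the stop took roughly 10.5 N. At contact the tool stopped moving and stayed put while the force rose from 5 N to 13 N, so I saw no sign of the stop slipping. That is the highest force I read, but I only see it at the end of each move.

**Last checks:** After I let go:
- The pin was level, its top within about 0.5 mm along the visible length.
- It lay in line with the groove, and its rear face was where the push had left it.
- The head cleared the block face by about 2.5–3 mm.
- The robot was touching nothing, at about 30 s of the 69 s.
- I did not re-measure the other objects at the end, but no contact with them showed in the forces or pictures.

**What disagreed:**
- **Finger length:** the fingertips end about 40 mm short of the stated TCP. My first two grasps closed on air above the head without touching the pin, and I corrected from the camera depth.
- **Block face:** my first estimate was about 4.6 mm off because of a cropped measurement. I re-measured it before inserting the pin.

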